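Peel the top sample tray off a clinging stack and present it over the analyser

ROBOT

A 7-joint arm with a two-finger parallel gripper is mounted at the origin on the work surface. World frame = base frame: x ahead of the robot, y to its left, z up, the work surface at z = 0. Lengths are in m, angles in rad, forces in N, time in s.
With the tool pointing down it reaches from about 0.4 to 0.9 m from the base axis. Payload 5.6 kg.
Tool frame: the origin (TCP) lies on the centre line of the jaws, within the pads' length; the fingertips stand 22 mm ahead of it and the grasp point (between the pads) lies 3 mm ahead of it; z points along the fingers, y is the direction in which the jaws open and shut (so a half turn about z gives the same grasp; the last joint's range is limited). The gripper opens to 92 mm and grips with 3 to 60 N. Pads are 20 mm wide; open, the fingers measure 128 mm over their backs; the gripper's body (75 mm by 189 mm) begins 69 mm behind the grasp point.
Start: joints at [1.18, 0.468, -0.012, 1.603, 0.006, 1.071, -0.056], TCP at [0.221, -0.611, 0.237] pointing down, gripper open.
Joint ranges: [-2.53, 2.53], [-0.31, 2.02], [-1.57, 1.55], [0.28, 2.44], [-1.29, 4.43], [0.15, 1.84], [-2.92, 2.92]. Speed limits (rad/s): [2.57, 2.57, 3.14, 3.14, 3.14, 3.14, 3.14].

INTERFACE

Orientations are given as [roll, pitch, yaw] about the fixed x, y, z axes, in that order (R = Rz(yaw) Ry(pitch) Rx(roll)).
In Python, from station import robot gives the robot as it stands.
- The arm moves only by the shell command python3 -m pendant 'ROWS' [FORCE]. ROWS is JSON, a list of rows, each an object with "claw": the opening, from 0 (shut) to 1 (fully open); "travel": the shift along the tool's x, y, z in mm, a list of three; "delta_rot": the turn, a rotation vector about the tool's x, y, z in rad, a list of three. In form: [{"claw": claw, "travel": [tx, ty, tz], "delta_rot": [ax, ay, az]}, ...]. A call has 1 to 8 rows; each row is the pose to reach, as a shift and turn from the pose commanded when the call began, along the tool's axes at that moment; what a row does not reach only later rows make up. A row lasts 1/12 s, in which the tool goes at most 41.7 mm and 7.16 degrees, less where a joint would pass 70% of its speed; a pose out of reach is approached as far as the arm can. A call with a gripper value outside its range is refused whole. The fingers move at their own pace and stop on an object; FORCE is the grip in N (left out, the last holds). Time passes only in rows, so rows that repeat a pose let the fingers close. It gives the time, the measured TCP pose, the force and the opening at its end, in the units of the state.
- robot.state(): the state, without advancing time (a new reading comes with each control period).
- robot.snapshot(name): name is "side" or "top" or "wrist"; returns the picture (420x560x3 uint8, red, green, blue); there is no depth.
- robot.calibration(name): a dict with "camera_matrix" (3x3 intrinsics, pixels), "rvec" (rotation vector, rad) and "tvec" (3), from world to camera coordinates, as OpenCV has them. Camera axes: x right, y down, z forward; pixel columns grow to the right and rows downward; lengths in m; the calibration is good to about 2 mm. A picture is of the moment at which its call begins: read the wrist's pose just before it. calibration takes no time and is no camera call; for the wrist camera it gives the pose at the moment of the call.
- robot.sign_off(): hands the job in, once; it reports no verdict.
Trained networks look in the newest picture that a camera, given by its name, has taken for a name from the list of things; names that differ only in an ending like _2 or _b are one class to them, and where a whole thing is asked for, a point or a joint stands for the part that bears it (a point fixed in the world has none). Each returns a list of dicts, best first, with "p" (0 to 1); they miss things now and then, are a little off and sometimes report something else, mostly with a low value. They report only what shows in the picture. A call takes as long as a camera call. They do not tell look-alikes from the thing itself.
- robot.look_for(name, camera): "rect" ([left, top, right, bottom] in pixels, round what is visible of it).
The state is a dict: "t": time; "joints": joint angles; "dq": joint speeds; "joint_efforts": joint torques, N m; "position": TCP position; "tcp_rot": TCP orientation; "contact_force": force on the tool from outside, world axes, zero at the start; "ft_torque": the same for the moment, N m; "width": finger opening in m.
Only numpy, scipy, OpenCV 4.12 (cv2) and the standard library are available. Lean on these libraries where they do the work, as an engineer would, in place of code of your own. Each camera call takes 0.05 s, during which the arm holds its last target.

TASK

The steel sample trays in the black holder cling together. Take the top one by its orange corner tab and peel it off from that corner, so that the opposite corner still sits on the stack while the tab corner is clearly up, without dragging the trays below up with it. Then bring it over the analyser and finish while still holding it there in the gripper, still and level, centred and squared up with the steel stage, about 70 mm above it and touching nothing else; leave the jar, beaker and screwdriver alone.

Things in the scene. Friction and masses are not known exactly. Their poses are not given: they have to be found in the camera images.
- holder: Black plate 125 x 165 x 8 mm fixed to the table with four aluminium guide posts (tops 56 mm above the table) around seven nested steel trays. Origin: centre of its underside; z up, y along the trays' long side. It stands to the left or the right, turned by up to 0.5 rad.
- tray_mid (a point): Centre of the top tray, the one loose tray: formed steel, 84 x 120 mm over the rim (x, y), 24 mm high, about 110 g. This point is 12 mm above its underside. Its 6 mm high rolled rim (18 to 24 mm above the underside) rests on the rim of the tray below, the rest nested inside. At the start it has the holder's yaw, its underside 44 mm above the table.
- tray_tab (a point): Grasp point in the orange tab at the tray's -x, -y corner: upright fin 10 mm thick, 26 mm long along the diagonal (0.96 rad from the tray's x towards y), top 36 mm above the rim. Point: 34 mm to -x, 48.6 mm to -y of the centre, 24 mm above the rim's top. Pinch its thickness from above, fingertips kept above the rim, with 30 N or more: the tray hangs to one side.
- tray_tabcorner (a point): Underside of the rim at the tray's outer corner with the tab (-42, -60 mm from the tray's centre, 18 mm above its underside). 62 mm above the table at the start.
- tray_far (a point): Underside of the rim at the opposite outer corner (+42, +60 mm from the tray's centre, 18 mm above its underside). 62 mm above the table at the start.
- tray: The top tray; origin at the centre of its underside. Four sprung rubber grips on the tray below pinch the long sides of its rim, 31 mm in y from its centre, over the rim's lower 5 mm. Lifted level, all hold at once and the trays below come up too; turned up about its far corner, it needs half the force and all let go by about 0.25 rad.
- stack (a joint): How far the six trays below (0.66 kg together) have been pulled up in the holder, m; 0 is fully down, they slide freely on the guide posts and sink back by their weight.
- stage_mid (a point): Middle of the top of the analyser's steel stage, marked with a black dot, 90 mm above the table. The stage is a plate 110 x 150 mm (x, y); the axes are the analyser's, which is turned by up to 0.25 rad.
- analyser: White bench analyser with blue and black front, 255 x 200 mm, 82 mm high, fixed to the table; origin on the table right under the middle of the stage. A parked clamp arm with a black knob stands 110 to 150 mm behind the stage middle (towards +x), up to 142 mm above the table.
- jar: Bystander: amber jar with blue cap, 46 mm across, 65 mm high, origin at its underside.
- beaker: Bystander: white beaker, 54 mm across, 70 mm high, origin at its underside.
- driver: Bystander: blue-handled screwdriver 150 mm long lying on the table along x.
There are look-alikes about, which are no part of the job. What is shaped like the tray but blue is not meant.

How it is judged:
On the way, in this order (a step that is already met when the one before it is completed fails the run):
1. the tab corner is peeled up by more than 15 mm while the far corner still sits on the stack (within 8 mm) (height (world z) of tray_tabcorner above 0.077 m and height (world z) of tray_far below 0.07 m and horizontal distance between tray_mid and holder below 0.03 m), for 0.1 s.
2. the whole tray is lifted clear of the stack, which stays down (height (world z) of each of tray_far, tray_tabcorner above 0.085 m and value of joint stack below 0.003 m and contact force between tray and the fingers above 1 N), for 0.1 s.
At the end, for the whole second after the job is handed in: Tray held at rest by the fingers over the stage: centre within 25 mm, underside 35 to 110 mm above it, level within 0.17 rad, squared up within 0.2 rad either way round, not touching the analyser; other trays down within 3 mm; jar, beaker, screwdriver moved under 15 mm (horizontal distance between tray_mid and stage_mid below 0.025 m and height (world z) of tray between 0.125 and 0.2 m and angle between tray's own z axis and vertical below 0.17 rad and angle between the y axis of tray and the y axis of analyser, either way round below 0.2 rad and contact force between tray and the fingers above 1 N and contact force between tray and analyser below 0.05 N and linear speed of tray below 0.02 m/s and angular speed of tray below 0.15 rad/s and value of joint stack below 0.003 m and distance of each of jar, beaker, driver from where it was at the start of the episode below 0.015 m); the arm keeps its last pose, push and grip.
It fails at once if the trays below are dragged up more than 8 mm (value of joint stack above 0.008 m).
It fails at once if a bystander is disturbed (moved more than 15 mm) (distance of any of jar, beaker, driver from where it was at the start of the episode above 0.015 m).
It also fails if it takes over 48 s, if anything falls off the work surface, if the arm or the gripper's body presses on something with over 40 N, if the wrist force passes 120 N, or if a joint passes its speed limit or range.

## Working session

There is one attempt and no reset: what is moved stays moved. The work goes in short steps, Python scripts to look and compute and a shell command to move; the robot and the scene stay as the last step left them, time stands still between calls to the robot, and variables do not carry over. Pictures are saved under pics/ and viewed, and the job is handed in when it is done.

```bash
ls; mkdir -p pics; python3 - <<'E'
from station import robot
import cv2
print(robot.state())
for n in("side","top","wrist"):
    c=robot.calibration(n);print(n,c)
    cv2.imwrite(f"pics/{n}0.png",robot.snapshot(n)[:,:,::-1])
    
E
```

```text
pics
{'t': 0.0, 'joints': array([ 1.18000184,  0.46838623, -0.01161022,  1.60362251,  0.00599941,
        1.07142792, -0.05630675]), 'dq': array([-7.74050252e-05, -1.04785208e-03, -1.40626751e-03,  1.70222033e-03,
        1.63524790e-03,  4.50832848e-05,  4.65826182e-04]), 'joint_efforts': array([ 6.07953734e-05, -5.20563018e+01, -1.20005594e-02, -2.43745333e+01,
       -5.66725060e-02,  1.73203490e-02,  1.73912663e-04]), 'position': array([ 0.22128662, -0.61058045,  0.23563493]), 'tcp_rot': array([-3.13978733e+00,  1.22065705e-04,  3.47730199e-01]), 'contact_force': array([ 0.60788985, -0.08773084, -0.67950025]), 'ft_torque': array([-0.02517064,  0.03859882, -0.03317049]), 'width': 0.09193122187355138}
side {'camera_matrix': array([[516.8546595 ,   0.        , 278.05849667],
       [  0.        , 516.8546595 , 205.06307099],
       [  0.        ,   0.        ,   1.        ]]), 'rvec': array([ 2.08295118, -0.14555543,  0.11121774]), 'tvec': array([-0.54766413,  0.0921774 ,  1.07584657])}
top {'camera_matrix': array([[501.70645653,   0.        , 280.49903278],
       [  0.        , 501.70645653, 215.36915428],
       [  0.        ,   0.        ,   1.        ]]), 'rvec': array([ 2.08719945, -2.12610464,  0.23000499]), 'tvec': array([-0.05543021,  0.55504892,  1.25040894])}
wrist {'camera_matrix': array([[350.16062577,   0.        , 278.24053324],
       [  0.        , 350.16062577, 203.4186705 ],
       [  0.        ,   0.        ,   1.        ]]), 'rvec': array([-2.36960248,  1.66002468,  0.24465841]), 'tvec': array([-0.64990626, -0.03229284,  0.39151401])}
```

View pics/top0.png

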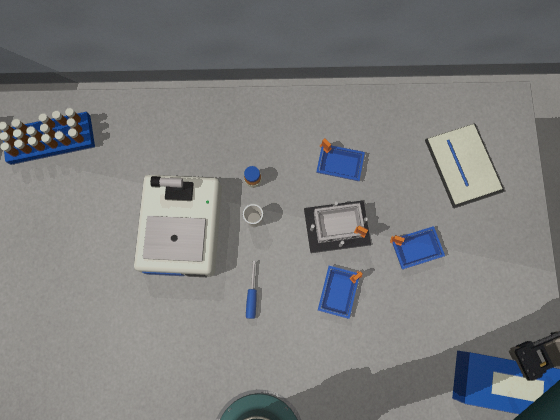

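View pics/side0.png

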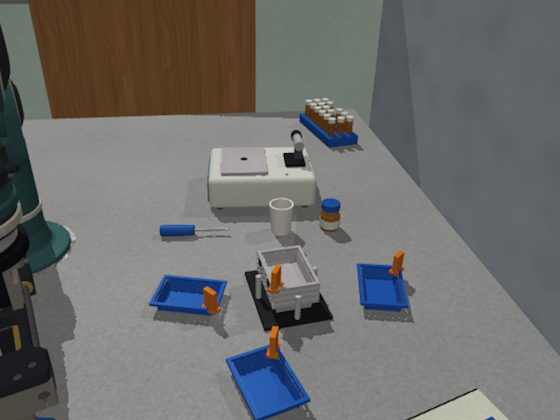

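View pics/wrist0.png

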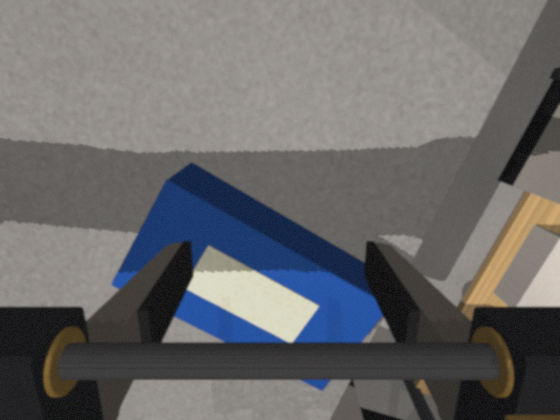

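Top view: the steel tray in the black holder is at (339,224) with its tab at (361,231). The look-alikes are blue trays with tabs at (326,146), (398,240) and (357,277), and these are rejected. The analyser stage dot is at (174,238). Next, a close crop and measurements.

```bash
cat > h.py <<'E'
import numpy as np,cv2
from station import robot
def ray(cal,px):
    K=cal["camera_matrix"];R,_=cv2.Rodrigues(np.array(cal["rvec"]));t=np.array(cal["tvec"]).ravel()
    d=R.T@(np.linalg.inv(K)@np.array([px[0],px[1],1.]));return -R.T@t,d
def onz(cal,px,z):
    c,d=ray(cal,px);return c+d*(z-c[2])/d[2]
def proj(cal,P):
    return cv2.projectPoints(np.array(P,float).reshape(-1,3),np.array(cal["rvec"]),np.array(cal["tvec"]),cal["camera_matrix"],None)[0].reshape(-1,2)
E
python3 - <<'E'
from h import *
t=cv2.imread("pics/top0.png");s=cv2.imread("pics/side0.png")
a=cv2.resize(t[190:265,290:390],(800,600),interpolation=cv2.INTER_CUBIC);cv2.imwrite("pics/ct.png",a)
a=cv2.resize(s[235:335,233:353],(720,600),interpolation=cv2.INTER_CUBIC);cv2.imwrite("pics/cs.png",a)
a=cv2.resize(t[170:285,125:270],(757,600),interpolation=cv2.INTER_CUBIC);cv2.imwrite("pics/ca.png",a)
E
```

```text
(no output)
```

View pics/ct.png

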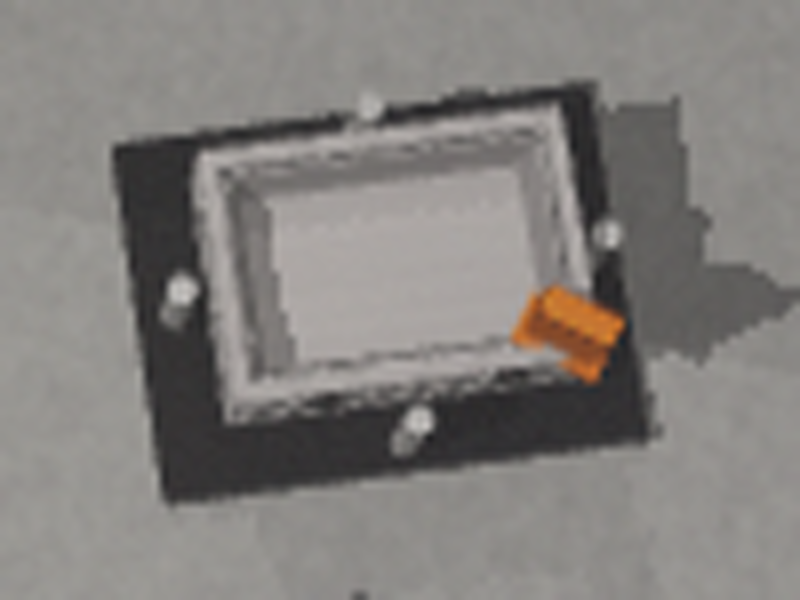

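View pics/cs.png

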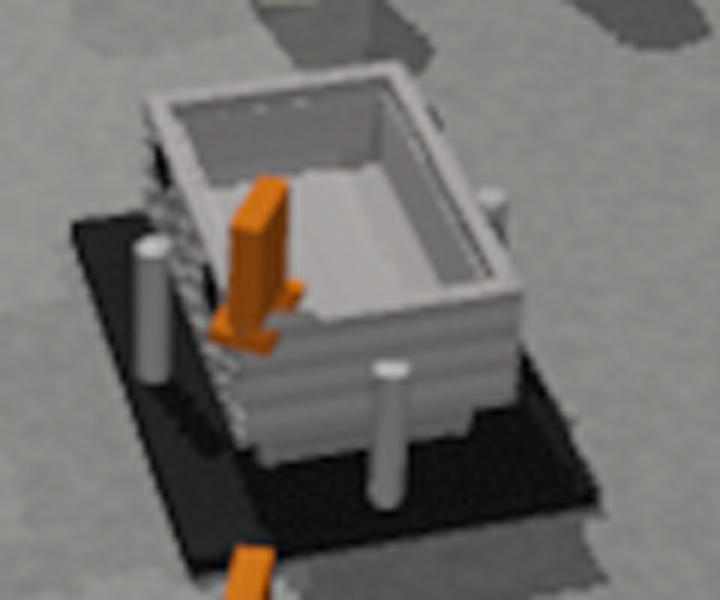

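View pics/ca.png

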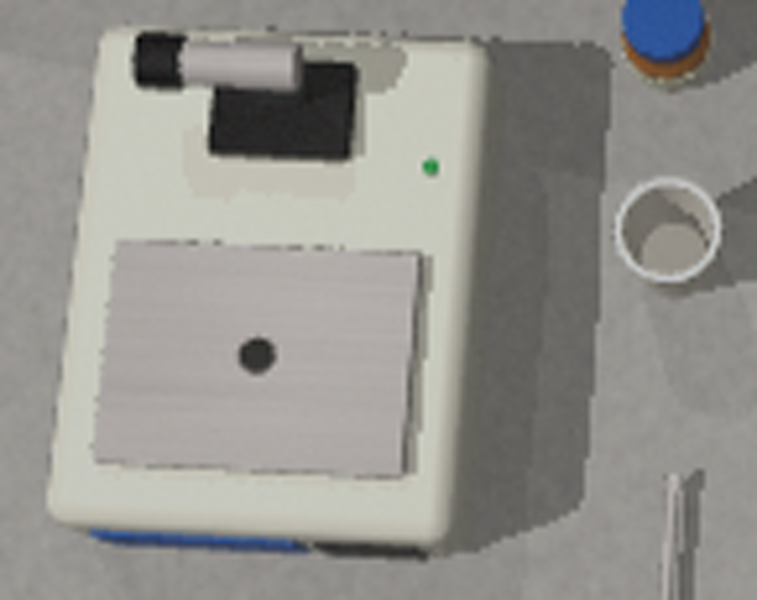

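The crop confirms the choice: steel tray, black holder, orange tab at the lower right (crop (575,320)). Now to work out the numbers.

```bash
cat >> h.py <<'E'
def crop(p,s,o): return [((u+.5)/s-.5+o[0],(v+.5)/s-.5+o[1]) for u,v in p]
E
python3 - <<'E'
from h import *
np.set_printoptions(precision=4,suppress=True)
c=robot.calibration("top")
def W(p,s,o,z): return np.array([onz(c,q,z) for q in crop(p,s,o)])
H=W([(115,148),(595,85),(655,438),(165,500)],8,(290,190),.008)
print("holder",H[:,:2],H.mean(0)); 
for a,b in((0,1),(3,2),(0,3),(1,2)):
    d=H[b]-H[a];print(np.linalg.norm(d[:2]),np.arctan2(d[1],d[0]))
R=W([(197,155),(560,106),(228,422)],8,(290,190),.068)
print("rim",R[:,:2],(R[1]+R[2])/2,np.linalg.norm(R[0]-R[1]),np.linalg.norm(R[0]-R[2]))
d=R[0]-R[1];print('yaw rim',np.arctan2(-d[0],d[1]))
T=W([(548,288),(626,322),(612,350),(535,312)],8,(290,190),.104)
print("tab",T[:,:2],T.mean(0))
S=W([(112,241),(420,252),(405,477),(95,462)],600/115,(125,170),.09)
print("stage",S[:,:2],S.mean(0),W([(257,355)],600/115,(125,170),.09))
for a,b in((1,0),(2,3),(2,1),(3,0)):
    d=S[b]-S[a];print(np.linalg.norm(d[:2]),np.arctan2(-d[0],d[1]))
# predicted overlay
sc=robot.calibration("side")
s=cv2.imread("pics/side0.png");t=cv2.imread("pics/top0.png")
def pose(x,y,yaw,p):
    ca,sa=np.cos(yaw),np.sin(yaw);p=np.array(p,float);return np.c_[x+ca*p[:,0]-sa*p[:,1],y+sa*p[:,0]+ca*p[:,1],p[:,2]]
from scipy.optimize import least_squares
hp=[(62.5,82.5),(62.5,-82.5),(-62.5,-82.5),(-62.5,82.5)]
rp=[(42,60),(42,-60),(-42,60)]
model=np.array([[a/1e3,b/1e3,.008] for a,b in hp]+[[a/1e3,b/1e3,.068] for a,b in rp])
obs=np.vstack([H,R])
f=least_squares(lambda v:(pose(*v,model)-obs)[:,:2].ravel(),[.5,-.2,.1]);print("holder fit",f.x,(f.fun*1e3).round(1))
sm=np.array([[.055,.075,.09],[.055,-.075,.09],[-.055,-.075,.09],[-.055,.075,.09]])
g=least_squares(lambda v:(pose(*v,sm)-S)[:,:2].ravel(),[.5,.2,0]);print("stage fit",g.x,(g.fun*1e3).round(1))
u=np.array([np.cos(.96),np.sin(.96)])*.013;n=np.array([-u[1],u[0]])/.013*.005
q=np.array([-.034,-.0486]);tabm=np.array([list(q+a*u+b*n)+[.104] for a,b in((1,1),(1,-1),(-1,-1),(-1,1))])
rim=np.array([[.042,.06,.068],[.042,-.06,.068],[-.042,-.06,.068],[-.042,.06,.068]])
print("tabpt",pose(*f.x,[[-.034,-.0486,.092]]))
for im,cc in((t,c),(s,sc)):
    im2=cv2.resize(im,None,fx=4,fy=4,interpolation=cv2.INTER_CUBIC)
    for m,col,v in((rim,(0,255,0),f.x),(tabm,(255,0,0),f.x),(sm,(0,0,255),g.x)):
        cv2.polylines(im2,[((proj(cc,pose(*v,m))+.5)*4-.5).round().astype(int)],True,col,1)
    cv2.imwrite("pics/ov%d.png"%(im is s),im2[760:1060,1150:1550] if im is t else im2[560:1320,840:1400])
E
python3 -c "
import cv2
a=cv2.imread('pics/ov0.png');cv2.imwrite('pics/ov0.png',cv2.resize(a,(800,600)))
a=cv2.imread('pics/ov1.png');cv2.imwrite('pics/ov1.png',cv2.resize(a,(442,600)))"
```

```text
holder [[ 0.5847 -0.1301]
 [ 0.6038 -0.2949]
 [ 0.4814 -0.3085]
 [ 0.4635 -0.1434]] [ 0.5334 -0.2192  0.008 ]
0.1659327917929316 -1.4556159803889839
0.1660265061446225 -1.4626809287170852
0.12198738302476123 -3.0323891911578396
0.12315982351969985 -3.0316050077098966
rim [[ 0.5678 -0.1537]
 [ 0.582  -0.2727]
 [ 0.4797 -0.1608]] [ 0.5308 -0.2167  0.068 ] 0.11983154808725144 0.08840723160851945
yaw rim 0.11881206810176113
tab [[ 0.5145 -0.2599]
 [ 0.5032 -0.2838]
 [ 0.4943 -0.2789]
 [ 0.5069 -0.2554]] [ 0.5047 -0.2695  0.104 ]
stage [[0.5527 0.2776]
 [0.5444 0.1268]
 [0.4341 0.1324]
 [0.4441 0.2815]] [0.4938 0.2046 0.09  ] [[0.4948 0.2051 0.09  ]]
0.15105933955698533 -0.055120835896540286
0.14940263122302533 -0.0669446741390325
0.11047912215763046 -1.6218392383705102
0.10873235609906304 -1.606439889144802
holder fit [ 0.5326 -0.2183  0.1146] [ 0.5  0.9  0.3  1.8 -1.5  1.  -2.4 -0.1 -0.4 -0.2 -0.8 -0.5  4.3 -2.8]
stage fit [ 0.4938  0.2046 -0.0549] [ 0.1 -1.2  0.2 -0.1  0.7  0.3 -1.1  1. ]
tabpt [[ 0.5043 -0.2705  0.092 ]]
```

View pics/ov0.png

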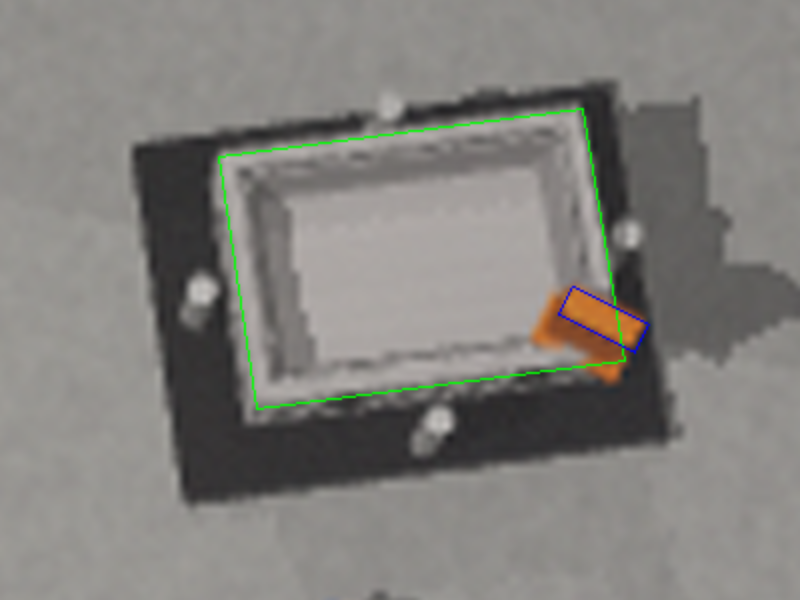

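View pics/ov1.png

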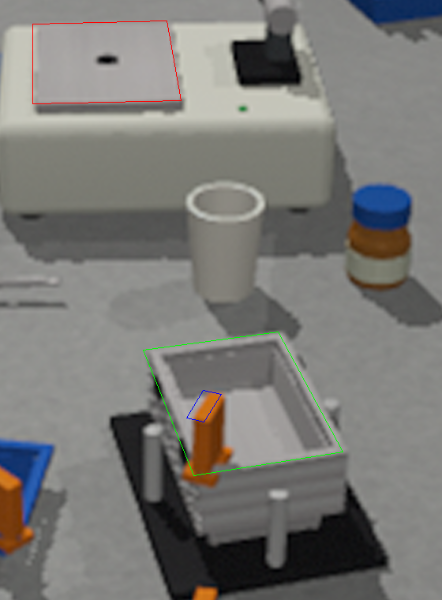

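```bash
cat >> h.py <<'E'
from scipy.spatial.transform import Rotation as Ro
def rows_to(P,rpy):
    s=robot.state();R=Ro.from_euler('xyz',s["tcp_rot"]);G=Ro.from_euler('xyz',rpy)
    return (R.inv().apply(np.array(P)-s["position"])*1e3).round(1),(R.inv()*G).as_rotvec().round(3)
E
python3 - <<'E'
from h import *
np.set_printoptions(precision=4,suppress=True)
t=robot.calibration("top");s=robot.calibration("side")
a=crop([(580,318)],8,(290,190))[0];b=crop([(260,204)],6,(233,235))[0]
c1,d1=ray(t,a);c2,d2=ray(s,b)
A=np.c_[d1,-d2];x=np.linalg.lstsq(A,c2-c1,rcond=None)[0]
print(c1+d1*x[0],c2+d2*x[1])
print(onz(t,a,.104),onz(s,b,.104))
print(rows_to([.504,-.270,.19],[np.pi,0,1.075]))
E
```

```text
[ 0.5051 -0.2698  0.1017] [ 0.5075 -0.2699  0.1021]
[ 0.5047 -0.2694  0.104 ] [ 0.5071 -0.2724  0.104 ]
(array([ 381.9, -223.9,   46.1]), array([-0.001, -0.   , -0.727]))
```

```bash
python3 -m pendant '[{"claw":1,"travel":[35,-20,0],"delta_rot":[0,0,-0.08]},{"claw":1,"travel":[70,-40,0],"delta_rot":[0,0,-0.18]},{"claw":1,"travel":[105,-60,0],"delta_rot":[0,0,-0.28]},{"claw":1,"travel":[140,-80,0],"delta_rot":[0,0,-0.38]},{"claw":1,"travel":[175,-100,0],"delta_rot":[0,0,-0.48]},{"claw":1,"travel":[210,-120,0],"delta_rot":[0,0,-0.58]},{"claw":1,"travel":[245,-140,0],"delta_rot":[0,0,-0.68]},{"claw":1,"travel":[280,-160,0],"delta_rot":[0,0,-0.727]}]' 55
python3 - <<'E'
from h import *
print(rows_to([.505,-.270,.19],[np.pi,0,1.075]))
E
```

```text
t: 0.82
position: [0.431, -0.3636, 0.2366]
tcp_rot: [-3.141, 0.0, 1.079]
contact_force: [0.8, 0.3, 0.4]
width: 0.0921
(array([117.4,  21.1,  46.6]), array([-0.   ,  0.   ,  0.004]))
```

```bash
python3 -m pendant '[{"claw":1,"travel":[30,5,0],"delta_rot":[0,0,0]},{"claw":1,"travel":[60,10,0],"delta_rot":[0,0,0.004]},{"claw":1,"travel":[90,16,20],"delta_rot":[0,0,0.004]},{"claw":1,"travel":[117,21,40],"delta_rot":[0,0,0.004]},{"claw":1,"travel":[117,21,46],"delta_rot":[0,0,0.004]},{"claw":1,"travel":[117,21,46],"delta_rot":[0,0,0.004]}]'
python3 - <<'E'
from h import *
c=robot.calibration("wrist");im=robot.snapshot("wrist")[:,:,::-1];print(robot.state()["position"],robot.state()["tcp_rot"])
cv2.imwrite("pics/w1.png",im)
def pose(x,y,yaw,p):
    ca,sa=np.cos(yaw),np.sin(yaw);p=np.array(p,float);return np.c_[x+ca*p[:,0]-sa*p[:,1],y+sa*p[:,0]+ca*p[:,1],p[:,2]]
v=(.5326,-.2183,.1146)
u=np.array([np.cos(.96),np.sin(.96)])*.013;n=np.array([-u[1],u[0]])/.013*.005
q=np.array([-.034,-.0486]);tabm=np.array([list(q+a*u+b*n)+[.104] for a,b in((1,1),(1,-1),(-1,-1),(-1,1))])
rim=np.array([[.042,.06,.068],[.042,-.06,.068],[-.042,-.06,.068],[-.042,.06,.068]])
im=im.copy()
for m,col in((tabm,(255,0,0)),(rim,(0,255,0))): 
    p=proj(c,pose(*v,m));print(p.round(1));cv2.polylines(im,[p.round().astype(int)],True,col,1)
cv2.imwrite("pics/w1o.png",im)
E
```

```text
t: 1.32
position: [0.504, -0.2702, 0.1884]
tcp_rot: [-3.137, -0.0, 1.074]
contact_force: [-1.0, -0.9, 0.0]
width: 0.0921
[ 0.50370485 -0.27218892  0.18960693] [-3.13919897e+00  4.95666928e-04  1.07160203e+00]
[[270.9 201.9]
 [285.4 201.9]
 [285.2 236.8]
 [271.1 236.8]]
[[278.4  21.6]
 [367.4 162.4]
 [278.3 221.1]
 [184.5  94.4]]
```

View pics/w1o.png

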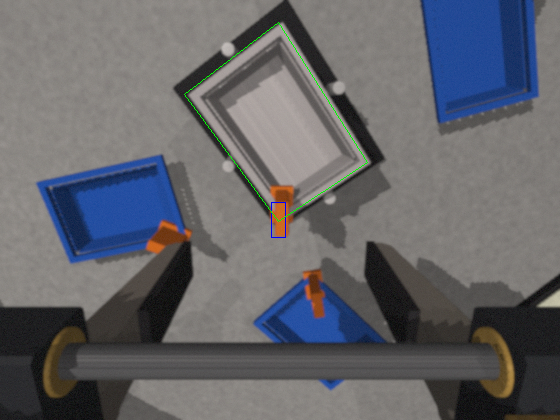

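```bash
python3 - <<'E'
from h import *
im=cv2.imread("pics/w1.png")
a=cv2.resize(im[160:250,230:340],None,fx=7,fy=6.6,interpolation=cv2.INTER_CUBIC);a=cv2.resize(im[165:245,235:335],(800,600*80*10//(75*10) if 0 else 600),interpolation=cv2.INTER_CUBIC);cv2.imwrite("pics/w1c.png",a)
E
```

```text
(no output)
```

View pics/w1c.png

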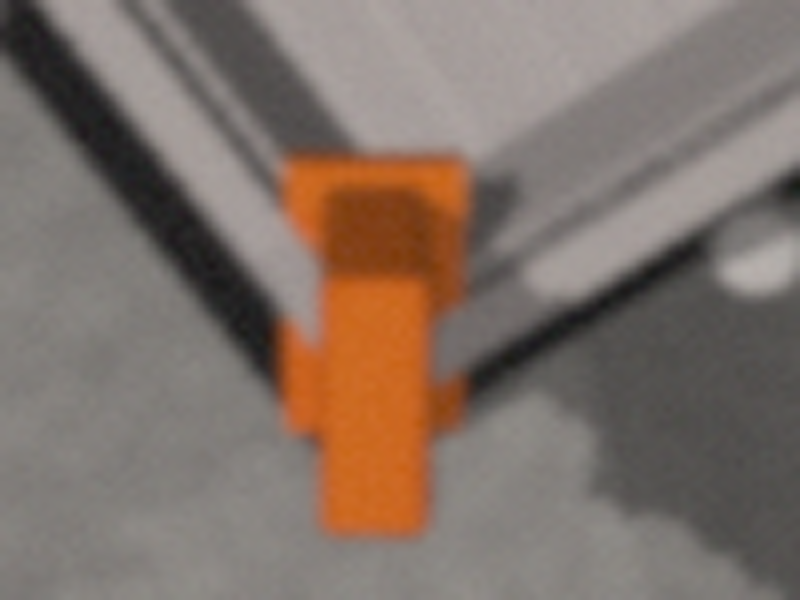

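```bash
python3 - <<'E'
from h import *
c=robot.calibration("wrist")
P=onz(c,(282,219),.104);print(P,robot.state()["position"])
s=robot.state();print(rows_to([P[0],P[1],.097],[np.pi,0,1.075]))
E
```

```text
[ 0.50664791 -0.27387803  0.104     ] [ 0.50370485 -0.27218892  0.18960693]
(array([-0. ,  3.6, 92.6]), array([-0.002,  0.   , -0.003]))
```

```bash
python3 -m pendant '[{"claw":1,"travel":[0,2.5,20],"delta_rot":[0,0,0]},{"claw":1,"travel":[0,2.5,40],"delta_rot":[0,0,0]},{"claw":1,"travel":[0,2.5,60],"delta_rot":[0,0,0]},{"claw":1,"travel":[0,2.5,60],"delta_rot":[0,0,0]},{"claw":1,"travel":[0,2.5,60],"delta_rot":[0,0,0]}]'
python3 - <<'E'
from h import *
c=robot.calibration("wrist");im=robot.snapshot("wrist")[:,:,::-1]
print(robot.state()["position"],robot.state()["tcp_rot"])
cv2.imwrite("pics/w2.png",im)
h=cv2.inRange(cv2.cvtColor(im,cv2.COLOR_BGR2HSV),(5,180,120),(20,255,255))
n,l,st,ce=cv2.connectedComponentsWithStats(h);print(st[1:],ce[1:])
s=robot.state();R=Ro.from_euler('xyz',s["tcp_rot"])
print(proj(c,s["position"]+R.apply([0,0,-.026])), proj(c,s["position"]+R.apply([0,0,.022])))
E
```

```text
t: 1.78
position: [0.5056, -0.275, 0.1307]
tcp_rot: [-3.141, 0.001, 1.068]
contact_force: [0.2, -0.3, -0.8]
width: 0.092
[ 0.50651248 -0.27504036  0.13166823] [3.14044300e+00 5.06768536e-04 1.06882080e+00]
[[ 262  202   28   67 1306]
 [ 130  242   21   13  142]
 [ 111  268   23   16  227]
 [ 314  300   11    9   44]
 [ 305  302    7    5   24]
 [ 308  317    3   14   21]
 [ 325  324    3    5   11]
 [ 314  330   12   12  117]] [[274.98928025 232.46707504]
 [140.13380282 247.8943662 ]
 [120.99559471 275.76651982]
 [320.5        303.09090909]
 [307.125      303.58333333]
 [308.9047619  323.19047619]
 [325.72727273 326.45454545]
 [319.72649573 335.85470085]]
[[277.99642617 311.36326294]] [[278.16760833 258.45827809]]
```

View pics/w2.png

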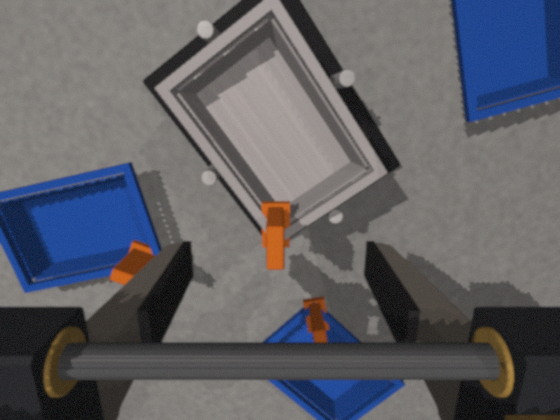

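```bash
python3 - <<'E'
from h import *
c=robot.calibration("wrist");s=robot.state()
R=Ro.from_euler('xyz',s["tcp_rot"])
for p in((275,236),(275,252),(275,269)):
    P=onz(c,p,.104);print(P,(R.inv().apply(P-s["position"])*1e3).round(1))
im=cv2.imread("pics/w2.png");cv2.imwrite("pics/w2c.png",cv2.resize(im[195:280,230:330],(700,595),interpolation=cv2.INTER_CUBIC))
E
```

```text
[ 0.51085418 -0.2654124   0.104     ] [10.5 -0.9 27.7]
[ 0.50631479 -0.2736446   0.104     ] [ 1.1 -0.9 27.7]
[ 0.50134659 -0.28265442  0.104     ] [-9.1 -0.9 27.7]
```

View pics/w2c.png

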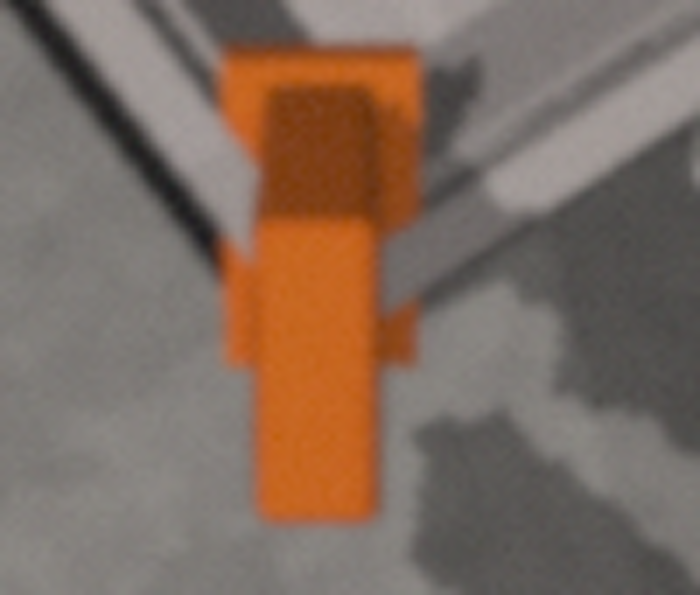

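```bash
python3 -m pendant '[{"claw":1,"travel":[2,-0.8,12],"delta_rot":[0,0,0]},{"claw":1,"travel":[2,-0.8,24],"delta_rot":[0,0,0]},{"claw":1,"travel":[2,-0.8,33],"delta_rot":[0,0,0]},{"claw":1,"travel":[2,-0.8,33],"delta_rot":[0,0,0]},{"claw":0.5,"travel":[2,-0.8,33],"delta_rot":[0,0,0]},{"claw":0.5,"travel":[2,-0.8,33],"delta_rot":[0,0,0]},{"claw":0.3,"travel":[2,-0.8,33],"delta_rot":[0,0,0]},{"claw":0.3,"travel":[2,-0.8,33],"delta_rot":[0,0,0]}]'
python3 - <<'E'
from h import *
im=robot.snapshot("wrist")[:,:,::-1]
cv2.imwrite("pics/w3.png",im);print(robot.state()["position"],robot.state()["width"])
E
```

```text
t: 2.5
position: [0.5072, -0.2716, 0.098]
tcp_rot: [3.141, 0.0, 1.071]
contact_force: [-0.6, -0.1, 0.4]
width: 0.0674
[ 0.50711328 -0.2715425   0.09798002] 0.06330861726893197
```

View pics/w3.png

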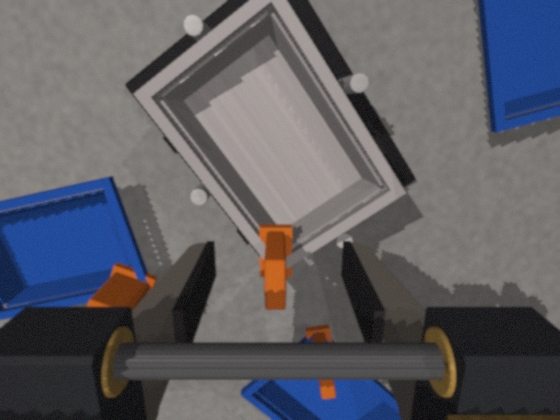

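```bash
python3 -m pendant '[{"claw":0.2,"travel":[0,-1.2,0],"delta_rot":[0,0,0]},{"claw":0.15,"travel":[0,-1.2,0],"delta_rot":[0,0,0]},{"claw":0.15,"travel":[0,-1.2,0],"delta_rot":[0,0,0]},{"claw":0.15,"travel":[0,-1.2,0],"delta_rot":[0,0,0]},{"claw":0.15,"travel":[0,-1.2,0],"delta_rot":[0,0,0]},{"claw":0.15,"travel":[0,-1.2,0],"delta_rot":[0,0,0]}]'
python3 - <<'E'
from h import *
im=robot.snapshot("wrist")[:,:,::-1]
cv2.imwrite("pics/w4.png",im);s=robot.state();print(s["position"],s["width"],s["contact_force"])
E
```

```text
t: 3.05
position: [0.5058, -0.2709, 0.0976]
tcp_rot: [3.141, 0.0, 1.071]
contact_force: [-0.5, 0.2, -0.5]
width: 0.0234
[ 0.50578882 -0.2708819   0.09757941] 0.01927118104121455 [ 0.1013553  -0.008658    0.28601682]
```

View pics/w4.png

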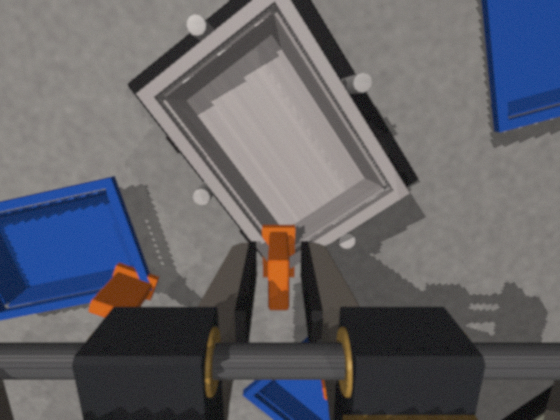

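Jaws are centred on the fin at (278,280). Closing fully with 55 N.

```bash
python3 -m pendant '[{"claw":0,"travel":[0,0,0],"delta_rot":[0,0,0]},{"claw":0,"travel":[0,0,0],"delta_rot":[0,0,0]},{"claw":0,"travel":[0,0,0],"delta_rot":[0,0,0]},{"claw":0,"travel":[0,0,0],"delta_rot":[0,0,0]},{"claw":0,"travel":[0,0,0],"delta_rot":[0,0,0]}]' 55
python3 - <<'E'
# peel: rotate about far corner by th; TCP relative to far corner in tool axes
import numpy as np
# x: -0.1326 + possible x offset of grasp ; z: tool z down: far corner at z .062, TCP .097 -> TCP is -0.035
p=np.array([-.1326,-.035])  # (x_t, z_t)
for th in (.05,.1,.15,.2,.25,.3,.35):
    c,s=np.cos(th),np.sin(th)
    # rotation about -y by th: z->-x*s ; x-> x c + z*? ; w=-y: y x z = x => -y x z=-x ; -y x x = z
    q=np.array([p[0]*c-p[1]*s, p[0]*s+p[1]*c]); print(th,((q-p)*1e3).round(1))
E
```

```text
t: 3.52
position: [0.5058, -0.2709, 0.0976]
tcp_rot: [3.141, 0.0, 1.071]
contact_force: [0.5, 0.3, -0.5]
width: 0.0095
0.05 [ 1.9 -6.6]
0.1 [  4.2 -13.1]
0.15 [  6.7 -19.4]
0.2 [  9.6 -25.6]
0.25 [ 12.8 -31.7]
0.3 [ 16.3 -37.6]
0.35 [ 20.  -43.3]
```

```bash
python3 -m pendant '[{"claw":0,"travel":[0.9,0,-3.3],"delta_rot":[0,-0.025,0]},{"claw":0,"travel":[1.9,0,-6.6],"delta_rot":[0,-0.05,0]},{"claw":0,"travel":[3,0,-9.9],"delta_rot":[0,-0.075,0]},{"claw":0,"travel":[4.2,0,-13.1],"delta_rot":[0,-0.1,0]},{"claw":0,"travel":[4.2,0,-13.1],"delta_rot":[0,-0.1,0]}]'
python3 - <<'E'
from h import *
s=robot.state();print(s["position"],s["tcp_rot"],s["contact_force"],s["ft_torque"],s["width"])
im=robot.snapshot("side")[:,:,::-1]
cv2.imwrite("pics/s5.png",cv2.resize(im[225:345,223:363],(700,600),interpolation=cv2.INTER_CUBIC))
E
```

```text
t: 3.93
position: [0.5072, -0.2663, 0.1107]
tcp_rot: [-3.139, 0.102, 1.073]
contact_force: [-3.0, -1.2, -0.5]
width: 0.01
[ 0.50716149 -0.26634779  0.11073224] [-3.13949986  0.10203835  1.07311732] [-3.01163964 -1.19253143 -0.54510677] [-0.22659215  0.83726688  0.1522922 ] 0.009952316171907337
```

View pics/s5.png

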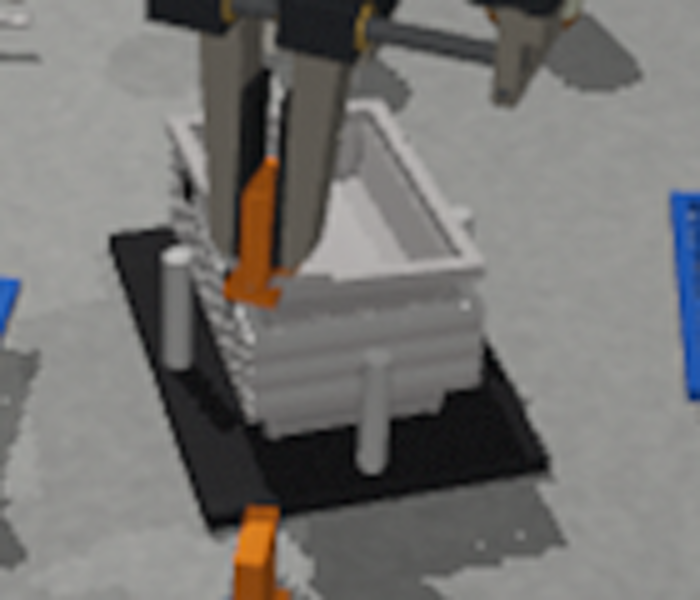

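```bash
python3 -m pendant '[{"claw":0,"travel":[0.9,0,-3.3],"delta_rot":[0,-0.025,0]},{"claw":0,"travel":[1.9,0,-6.6],"delta_rot":[0,-0.05,0]},{"claw":0,"travel":[3,0,-9.9],"delta_rot":[0,-0.075,0]},{"claw":0,"travel":[4.2,0,-13.1],"delta_rot":[0,-0.1,0]},{"claw":0,"travel":[4.2,0,-13.1],"delta_rot":[0,-0.1,0]}]'
python3 - <<'E'
from h import *
s=robot.state();print(s["position"],s["tcp_rot"],s["contact_force"],s["ft_torque"],s["width"])
im=robot.snapshot("side")[:,:,::-1]
cv2.imwrite("pics/s6.png",cv2.resize(im[225:345,223:363],(700,600),interpolation=cv2.INTER_CUBIC))
im=robot.snapshot("wrist")[:,:,::-1];cv2.imwrite("pics/w6.png",im)
E
```

```text
t: 4.4
position: [0.5099, -0.2618, 0.123]
tcp_rot: [-3.14, 0.201, 1.072]
contact_force: [-3.5, -1.2, -0.5]
width: 0.0094
[ 0.50986697 -0.26179903  0.12303932] [-3.13966007  0.20097089  1.0724031 ] [-3.54510025 -1.15928722 -0.53302225] [-0.12953146  0.8208014   0.07850357] 0.009444486773495254
```

View pics/s6.png

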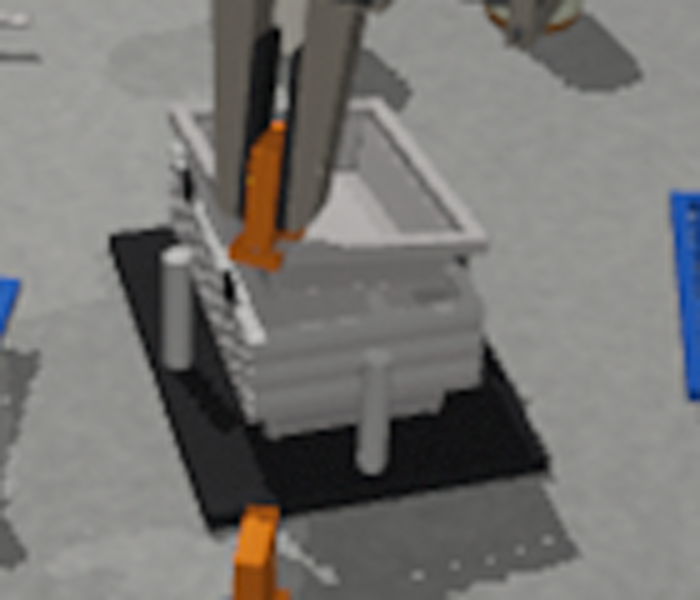

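View pics/w6.png

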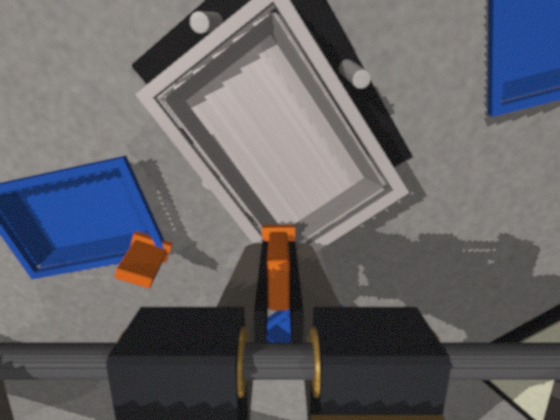

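```bash
python3 -m pendant '[{"claw":0,"travel":[0.9,0,-3.3],"delta_rot":[0,-0.025,0]},{"claw":0,"travel":[1.9,0,-6.6],"delta_rot":[0,-0.05,0]},{"claw":0,"travel":[3,0,-9.9],"delta_rot":[0,-0.075,0]},{"claw":0,"travel":[4.2,0,-13.1],"delta_rot":[0,-0.1,0]},{"claw":0,"travel":[4.2,0,-13.1],"delta_rot":[0,-0.1,0]},{"claw":0,"travel":[4.2,0,-13.1],"delta_rot":[0,-0.1,0]}]'
python3 - <<'E'
from h import *
s=robot.state();print(s["position"],s["tcp_rot"],s["contact_force"],s["ft_torque"],s["width"])
im=robot.snapshot("side")[:,:,::-1]
cv2.imwrite("pics/s7.png",cv2.resize(im[225:345,223:363],(700,600),interpolation=cv2.INTER_CUBIC))
R=Ro.from_euler('xyz',s["tcp_rot"])
print(R.inv().apply([0,0,1]))
E
```

```text
t: 5.0
position: [0.5144, -0.2558, 0.1353]
tcp_rot: [3.141, 0.299, 1.072]
contact_force: [-0.4, 0.4, -1.3]
width: 0.0094
[ 0.51443352 -0.25575835  0.13528867] [3.14087793 0.29892028 1.07181661] [-0.39278786  0.43918013 -1.32867743] [ 0.22049469 -0.2124629   0.03133863] 0.009426352158303347
[-2.94488538e-01  6.83025993e-04 -9.55654767e-01]
```

View pics/s7.png

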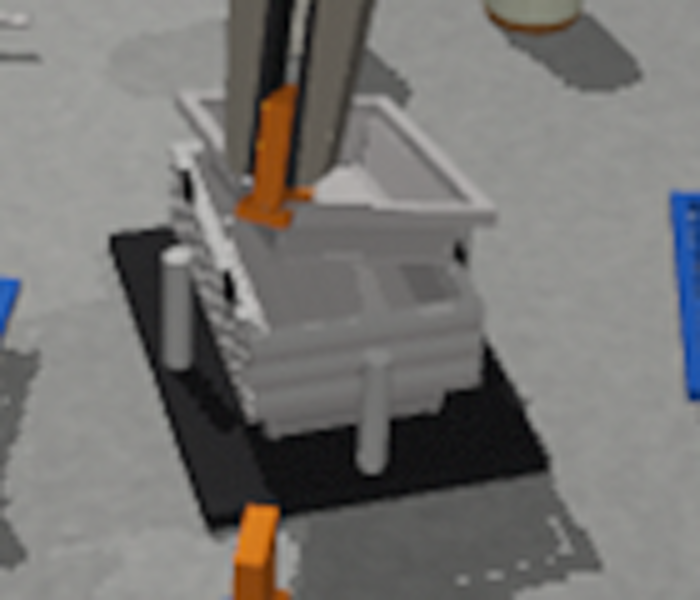

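```bash
python3 -m pendant '[{"claw":0,"travel":[-1.5,0,-4.8],"delta_rot":[0,0,0]},{"claw":0,"travel":[-4.4,0,-14.3],"delta_rot":[0,0,0]},{"claw":0,"travel":[-8.8,0,-28.7],"delta_rot":[0,0,0]},{"claw":0,"travel":[-13.2,0,-43],"delta_rot":[0,0,0]},{"claw":0,"travel":[-18.5,0,-60],"delta_rot":[0,0,0]},{"claw":0,"travel":[-26.5,0,-86],"delta_rot":[0,0,0]},{"claw":0,"travel":[-29.4,0,-95.5],"delta_rot":[0,0,0]},{"claw":0,"travel":[-29.4,0,-95.5],"delta_rot":[0,0,0]}]'
python3 - <<'E'
from h import *
s=robot.state();print(s["position"],s["tcp_rot"],s["contact_force"],s["width"])
im=robot.snapshot("side")[:,:,::-1];cv2.imwrite("pics/s8.png",im)
im=robot.snapshot("wrist")[:,:,::-1];cv2.imwrite("pics/w8.png",im)
E
```

```text
t: 5.72
position: [0.5153, -0.2571, 0.2387]
tcp_rot: [3.135, 0.299, 1.068]
contact_force: [-0.4, -0.6, -0.5]
width: 0.0095
[ 0.5152873  -0.25712629  0.23865424] [3.13482027 0.29869292 1.06805502] [-0.43577788 -0.61309385 -0.49562846] 0.009515360798094376
```

View pics/s8.png

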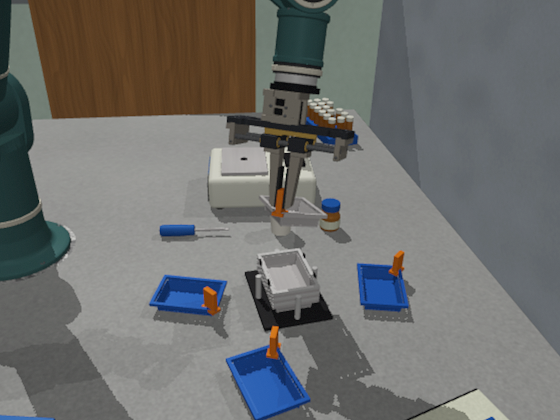

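View pics/w8.png

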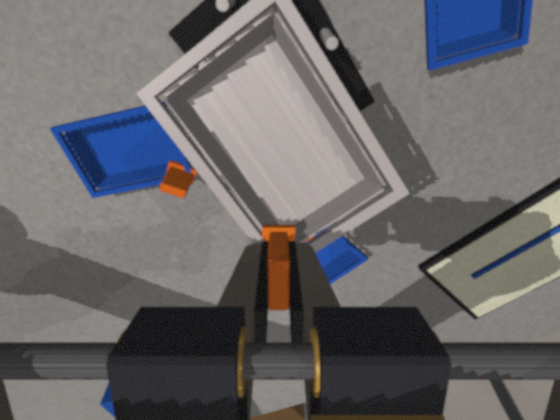

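```bash
python3 -m pendant '[{"claw":0,"travel":[0,0,0],"delta_rot":[0,0.05,0]},{"claw":0,"travel":[0,0,0],"delta_rot":[0,0.12,0]},{"claw":0,"travel":[0,0,0],"delta_rot":[0,0.19,0]},{"claw":0,"travel":[0,0,0],"delta_rot":[0,0.26,0]},{"claw":0,"travel":[0,0,0],"delta_rot":[0,0.3,0]},{"claw":0,"travel":[0,0,0],"delta_rot":[0,0.3,0]}]'
python3 - <<'E'
from h import *
im=robot.snapshot("side")[:,:,::-1];cv2.imwrite("pics/s9.png",im)
s=robot.state();print(s["position"],s["tcp_rot"],s["contact_force"],s["width"])
print(rows_to([.4576,.1585,.235],[np.pi,0,.90]))
E
```

```text
t: 6.32
position: [0.5115, -0.2587, 0.2334]
tcp_rot: [-3.139, 0.0, 1.066]
contact_force: [-0.1, -0.7, -0.4]
width: 0.0096
[ 0.5120842 -0.2575515  0.2335553] [-3.13865748e+00  1.26147540e-03  1.06764521e+00] [-0.72203971 -0.83060762 -2.35887469] 0.009936139112945462
(array([ 338.2, -248.4,   -1.1]), array([-0.003,  0.002,  0.168]))
```

View pics/s9.png

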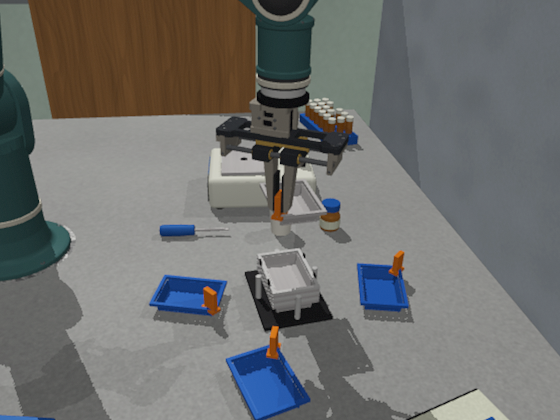

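Tray held level at about (300,205), with the stack down and the beaker and jar untouched. Now moving across.

```bash
python3 -m pendant '[{"claw":0,"travel":[8,-6,0],"delta_rot":[0,0,0]},{"claw":0,"travel":[24,-18,0],"delta_rot":[0,0,0.02]},{"claw":0,"travel":[48,-35,0],"delta_rot":[0,0,0.04]},{"claw":0,"travel":[72,-53,0],"delta_rot":[0,0,0.06]},{"claw":0,"travel":[96,-70,0],"delta_rot":[0,0,0.08]},{"claw":0,"travel":[120,-88,0],"delta_rot":[0,0,0.1]},{"claw":0,"travel":[144,-106,0],"delta_rot":[0,0,0.11]},{"claw":0,"travel":[168,-123,0],"delta_rot":[0,0,0.12]}]'
python3 - <<'E'
from h import *
s=robot.state();print(s["position"],s["tcp_rot"],s["contact_force"],s["width"])
print(rows_to([.4576,.1585,.235],[np.pi,0,.90]))
E
```

```text
t: 7.03
position: [0.4852, -0.0465, 0.2348]
tcp_rot: [-3.141, 0.001, 0.953]
contact_force: [0.0, 0.8, -1.8]
width: 0.0096
[ 0.48519442 -0.04647641  0.23476374] [-3.14092781e+00  1.20775026e-03  9.53383936e-01] [ 0.02821569  0.81783626 -1.80649086] 0.009623660085926368
(array([ 151.2, -141.2,   -0.3]), array([-0.001,  0.001,  0.053]))
```

```bash
python3 -m pendant '[{"claw":0,"travel":[23,-22,0],"delta_rot":[0,0,0.01]},{"claw":0,"travel":[46,-43,0],"delta_rot":[0,0,0.02]},{"claw":0,"travel":[69,-65,0],"delta_rot":[0,0,0.03]},{"claw":0,"travel":[92,-86,0],"delta_rot":[0,0,0.04]},{"claw":0,"travel":[115,-107,0],"delta_rot":[0,0,0.05]},{"claw":0,"travel":[136,-127,0],"delta_rot":[0,0,0.053]},{"claw":0,"travel":[148,-138,10],"delta_rot":[0,0,0.053]},{"claw":0,"travel":[151,-141,20],"delta_rot":[0,0,0.053]}]'
python3 -m pendant '[{"claw":0,"travel":[0,0,0],"delta_rot":[0,0,0]},{"claw":0,"travel":[0,0,0],"delta_rot":[0,0,0]},{"claw":0,"travel":[0,0,0],"delta_rot":[0,0,0]}]'
python3 - <<'E'
from h import *
s=robot.state();print(s["position"],s["tcp_rot"],s["contact_force"],s["width"])
cv2.imwrite("pics/wa.png",robot.snapshot("wrist")[:,:,::-1])
im=robot.snapshot("side")[:,:,::-1];cv2.imwrite("pics/sa.png",cv2.resize(im[90:250,150:363],(800,600),interpolation=cv2.INTER_CUBIC))
im=robot.snapshot("top")[:,:,::-1];cv2.imwrite("pics/ta.png",cv2.resize(im[150:300,110:310],(800,600),interpolation=cv2.INTER_CUBIC))
E
```

```text
t: 7.7
position: [0.4576, 0.16, 0.2151]
tcp_rot: [-3.142, -0.001, 0.906]
contact_force: [0.5, 0.7, -0.7]
width: 0.0098
t: 7.95
position: [0.4593, 0.1537, 0.215]
tcp_rot: [3.141, 0.001, 0.896]
contact_force: [-0.6, 0.1, -0.9]
width: 0.0096
[0.45934225 0.15371827 0.21496096] [3.14145041e+00 1.23167194e-03 8.96338096e-01] [-0.56507509  0.07876508 -0.85199058] 0.009594765135444955
```

View pics/sa.png

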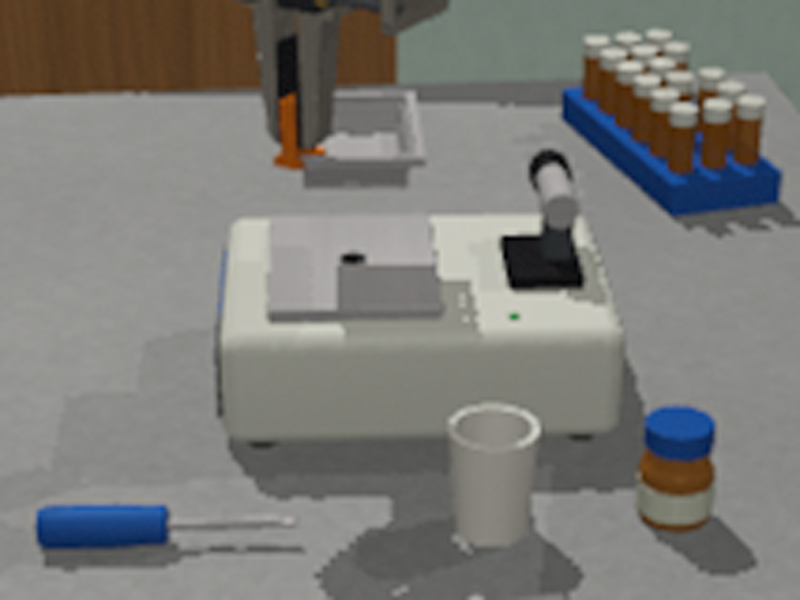

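View pics/ta.png

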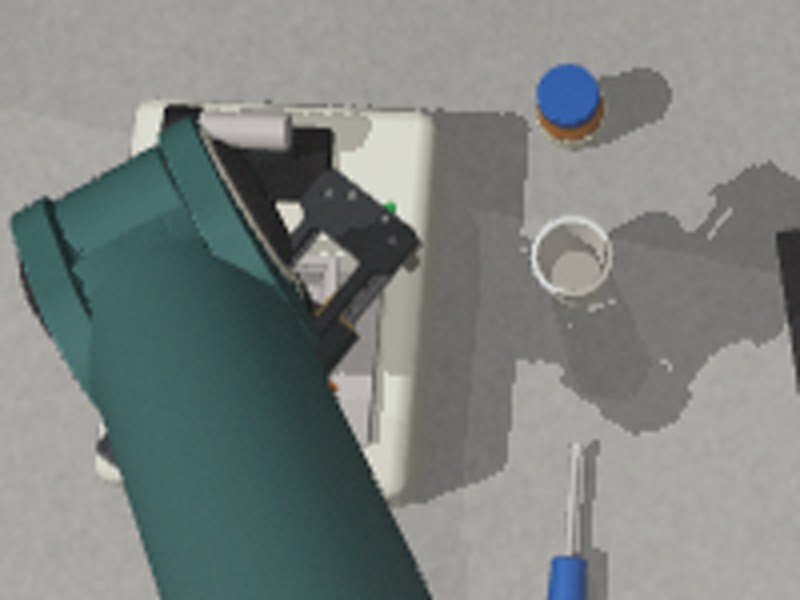

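View pics/wa.png

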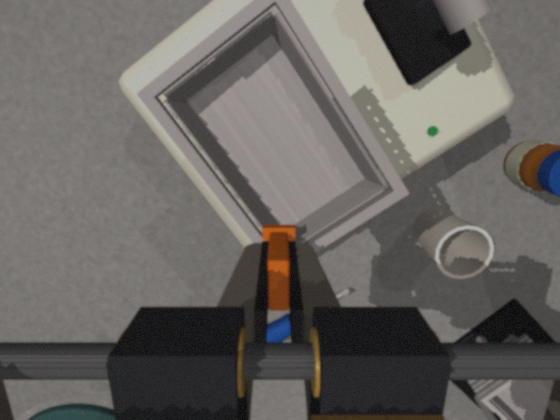

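```bash
python3 - <<'E'
from h import *
np.set_printoptions(precision=4,suppress=True)
c=robot.calibration("wrist");S=np.array([.4943,.2048])
A=onz(c,(138,95),.185);B=onz(c,(408,188),.185)
d=A-B; print(A,B,(A+B)/2,np.linalg.norm(d),"(diag 146.5)")
print("yaw",np.arctan2(d[1],d[0])-np.arctan2(60,-42)," stage -0.055", ((A+B)/2)[:2]-S)
# side check: rim top corners in crop, px->image
im=robot.snapshot("side")[:,:,::-1].copy()
sc=robot.calibration("side")
ca,sa=np.cos(-.055),np.sin(-.055)
def T(p,z): return [S[0]+ca*p[0]-sa*p[1],S[1]+sa*p[0]+ca*p[1],z]
im=cv2.resize(im,None,fx=4,fy=4,interpolation=cv2.INTER_CUBIC)
r=[T(p,.186) for p in((.042,.06),(.042,-.06),(-.042,-.06),(-.042,.06))]
cv2.polylines(im,[((proj(sc,r)+.5)*4-.5).round().astype(int)],True,(0,255,0),1)
cv2.imwrite("pics/sb.png",im[400:700,820:1220])
E
```

```text
[0.4592 0.261  0.185 ] [0.5366 0.1392 0.185 ] [0.4979 0.2001 0.185 ] 0.14426040346438349 (diag 146.5)
yaw -0.04405984296652399  stage -0.055 [ 0.0036 -0.0047]
```

View pics/sb.png

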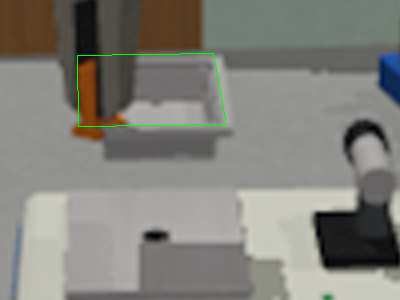

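Tray is centred to within about 5 mm, squared to 0.01 rad, level, and its underside is about 72 mm above the stage. I'll trim it slightly, let it settle and check.

```bash
python3 -m pendant '[{"claw":0,"travel":[0,-1.5,1],"delta_rot":[0,0,0]},{"claw":0,"travel":[0,-3,2],"delta_rot":[0,0,0]},{"claw":0,"travel":[0,-3,2],"delta_rot":[0,0,0]},{"claw":0,"travel":[0,-3,2],"delta_rot":[0,0,0]},{"claw":0,"travel":[0,-3,2],"delta_rot":[0,0,0]},{"claw":0,"travel":[0,-3,2],"delta_rot":[0,0,0]},{"claw":0,"travel":[0,-3,2],"delta_rot":[0,0,0]},{"claw":0,"travel":[0,-3,2],"delta_rot":[0,0,0]}]'
python3 - <<'E'
from h import *
np.set_printoptions(precision=4,suppress=True)
c=robot.calibration("wrist");im=robot.snapshot("wrist")[:,:,::-1];cv2.imwrite("pics/wb.png",im)
s=robot.state();print(s["position"],s["tcp_rot"],s["dq"],s["contact_force"],s["width"])
print(cv2.absdiff(im,cv2.imread("pics/wa.png"))[60:200,200:340].mean())
A=onz(c,(138,95),.183);B=onz(c,(408,188),.183);print((A+B)/2)
im=robot.snapshot("side")[:,:,::-1];cv2.imwrite("pics/sc.png",im)
E
```

```text
t: 8.82
position: [0.457, 0.1568, 0.2132]
tcp_rot: [3.142, 0.0, 0.898]
contact_force: [0.1, 0.1, -1.3]
width: 0.0095
[0.457  0.1568 0.2132] [3.1416 0.     0.8978] [ 0.0012 -0.      0.      0.0007 -0.0007 -0.0002 -0.0003] [-0.3967  0.3565 -1.8533] 0.009584047726888164
2.4170068027210885
[0.495  0.2032 0.183 ]
```

View pics/sc.png

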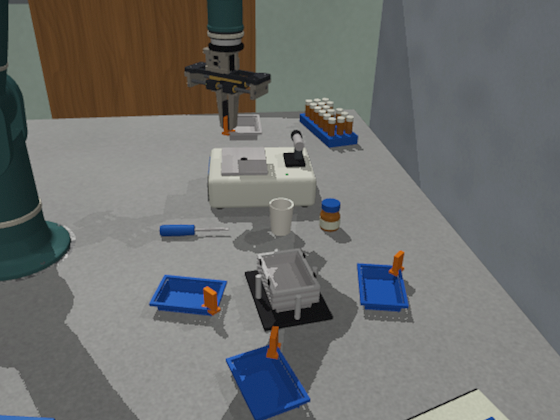

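View pics/wb.png

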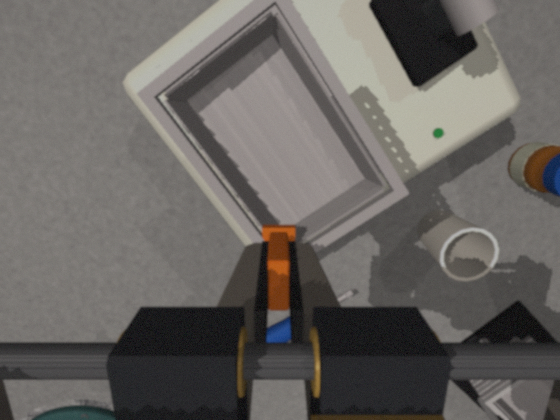

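The tray is still and level over the stage. Its measured centre is (0.495, 0.203) against the stage's (0.494, 0.205). The stack is down and the bystanders are where they started.

```bash
python3 -c "
from station import robot
print(robot.sign_off())"
```

```text
the job is handed in; nothing more can be done
None
```

I gripped the steel tray by its orange tab with 55 N and peeled it up about its far corner to 0.3 rad. The wrist force then read roughly the tray's own weight, so the grips below had let go. I lifted it tilted, levelled it, carried it over the analyser and handed it in at about 9 s of the 48 s.

Last checks before hand-in:
- **Position:** the tray's centre measured about 2 mm from the middle of the stage. Its underside is about 70 mm above the stage, worked out from the arm's pose. The camera calibration is only good to about 2 mm.
- **Attitude:** the last tray reading, taken just before a 3 mm trim, was squared up within about 0.01 rad. The tool was level, and the tray had not shifted in the grip.
- **Stillness:** joint speeds were essentially zero, and the only wrist load was roughly the tray's weight (1.3 to 1.9 N).
- **Other things:** in the side view the lower trays are down and the jar, beaker and screwdriver are where they started.

Two checks were weaker. The arm hid the tray in the top view, so the final position rests mainly on the wrist camera. The side view, before the trim, put the tray 3–4 mm further towards +x than planned. During the first part of the peel there was about 3.5 N of sideways force, which was gone by 0.3 rad.

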